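# Open the push-and-turn reagent bottle

### The job

Open the amber reagent bottle that is held in the bench holder: push its child-resistant cap down and, keeping it pushed, turn it counterclockwise (seen from above) until it comes free, then lift it off and set it down standing in the empty shallow tray near the bottle, open side down. Be gentle: the glass neck must not be forced by pressing, pulling or wrenching, and the other things on the bench stay where they are.

Things in the scene. Friction and masses are not known exactly. Their poses are not given: they have to be found in the camera images.
- bottle_rim (a point): centre of the rim (mouth) of the amber glass bottle's neck, under the cap, 120 mm above the bench; z up, yaw arbitrary. The bottle (body 84 mm across, shoulder ending 86 mm above the bench, neck 22 mm across) is clamped in a grey holder block 104 x 104 x 30 mm that is fixed to the bench; neither turns nor moves.
- bottle: the bottle with its holder, fixed to the bench; origin at the bench under the bottle's axis, z up. More than 40 N between cap and bottle (pushing, pulling up while locked, sideways shove or hard turning against a stop) cracks the glass.
- cap_centre (a point): centre (on the axis, half-way up) of the cap's ribbed white outer shell: a cylinder 50 mm across, 40 mm high, closed on top, open below, a thin grey bar along its x axis on top; its top is 20 mm above and its lower edge 20 mm below this point. On the closed bottle this point is about 1 mm below the neck rim. The cap weighs about 55 g. The gripper may press on it while gripping its sides.
- cap_press (a joint): how far (m) the shell is pushed down over the inner cap, 0 to 0.005. A push first sinks the whole cap 2 mm on a spring seal (6 to 7 N); the shell sinks on its own spring, 6 N at 0 to 12 N at 0.005, where it stops hard. Keep 10 to 20 N of push while turning.
- cap_shell (a joint): angle (rad, counterclockwise from above positive, any start) of the shell relative to the inner cap. Not pushed, it slips round idly with light drag. Pushed over 2.5 mm, its 12 teeth (every 30 degrees) catch the inner cap after up to 30 degrees of lost motion (they may first ride on one another, then drop in). 80 to 86 degrees of shell turn under steady push is enough.
- cap: the inner cap hidden inside the shell, which it carries; origin on the axis at its lower edge, 19 mm below cap_centre (14 mm when fully pushed), z up. Held by two lugs: it must turn 45 to 55 degrees counterclockwise from above, meets a stop at about 105, and is stopped clockwise. Free, it lifts straight off (24 mm clears the rim); still caught, it resists a pull: push and turn again.
- tray_in (a point): centre of the inner floor of the shallow white tray, which is fixed to the bench: outside 190 x 170 mm, walls 8 mm thick and 16 mm high, floor 8 mm thick; x along its 190 mm side.
- dropper: a small loose amber dropper bottle, 36 mm across and 75 mm high, standing on the bench; a bystander. Origin at the centre of its underside.
- carton: a loose paper carton with a blue band, 75 x 55 x 50 mm; a bystander. Origin at the centre of its underside.
- beaker: a loose glass beaker, 66 mm across the rim and 80 mm high; a bystander. Origin at the centre of its underside.
Mind the look-alikes: they are no part of the job. What is meant by the bottle is not black, and is the larger of those in its own colour.

How it is judged:
By the outcome, as a careful person would: the job done as asked, in the order asked, and still so for the second after the job is handed in, with the robot touching nothing.
It also fails if it takes over 58 s, if anything falls off the work surface, if the arm or the gripper's body presses on something with over 40 N, if the wrist force passes 120 N, or if a joint passes its speed limit or range.

### The arm

A 6-joint arm with a two-finger parallel gripper is mounted at the origin on the work surface. World frame = base frame: x ahead of the robot, y to its left, z up, the work surface at z = 0. Lengths are in m, angles in rad, forces in N, time in s.
With the tool pointing down it reaches from about 0.25 to 0.8 m from the base axis. Payload 3.9 kg.
Tool frame: the origin (TCP) lies at the very end of the fingers, on their centre line; the grasp point (between the pads) lies 19 mm behind it (robot.grip_depth is the distance from the TCP to the grasp point, in m); z points along the fingers, y is the line along which they close (so a half turn about z gives the same grasp; the last joint's range is limited). The gripper opens to 85 mm and grips with 20 to 120 N. Pads are 22 mm wide; open, the fingers measure 114 mm over their backs; the gripper's body (76 mm by 85 mm) begins 54 mm behind the grasp point. The pads swing forward as they close: fully open they stand 13 mm farther back than shut.
Start: joints at [0, 0.26, -0.138, 1.173, 0, 1.571], TCP at [0.525, -0, 0.198] pointing down, gripper open.
Joint ranges: [-2.78, 2.78], [-0.83, 1.72], [-1.28, 1.37], [-1.9, 2.12], [-1.57, 1.48], [-3.14, 3.14]. Speed limits (rad/s): [2.57, 2.57, 3.14, 3.14, 3.14, 3.14].

### API

Orientations are given as a unit quaternion [w, x, y, z].
In Python, from rig import robot gives the robot as it stands. The module is installed in compiled form; this text tells all that it offers.
- The arm moves only by the shell command python3 -m jog 'ROWS' [FORCE]. ROWS is a JSON object of lists of equal length, an entry for each row: "dp": the shift along the tool's x, y, z in units of 12 cm (1.0 is 12 cm), a list of three; "yaw": the turn about the tool's z in units of 0.15 rad (1.0 is 0.15 rad); "gripper": the gripper's target within -1 to 1 (fully open at 1, half-way at 0, shut at -1). In form: {"dp": [[x, y, z], ...], "yaw": [yaw, ...], "gripper": [gripper, ...]}. A call has 1 to 10 rows; each row shifts and turns the commanded pose from where the row before left it, along the tool's axes as they then stand; what a row does not reach is not made up. A row lasts 1/8 s, in which the tool goes at most 62.5 mm and 10.7 degrees, less where a joint would pass 70% of its speed; a pose out of reach is approached as far as the arm can. A call with a number of a shift or a turn outside -1 to 1 is refused whole. A call with a gripper value outside its range is refused whole. The fingers move at their own pace and stop on an object; FORCE is the grip in N (left out, the last holds). Time passes only in rows, so rows that do not move let the fingers close. It gives the time, the measured TCP pose, the force, the opening and the grip force at its end, in the units of the state.
- robot.get_state(): the state, without advancing time (a new reading comes with each control period).
- robot.grab_frame(name): name is "scene" or "side" or "wrist"; returns the picture (384x512x3 uint8, blue, green, red); there is no depth.
- robot.camera_params(name): a dict with "camera_matrix" (3x3 intrinsics, pixels), "extrinsics" (4x4, takes a point from camera to world coordinates); the wrist camera has in their place "T_tool_cam" (4x4, takes a point from camera to tool coordinates, whose origin is the TCP and whose axes are the flange's). Camera axes: x right, y down, z forward; pixel columns grow to the right and rows downward; lengths in m; the calibration is good to about 2 mm. A picture is of the moment at which its call begins: read the wrist's pose just before it. camera_params takes no time and is no camera call.
- robot.hand_in(): hands the job in; it is judged then, once.
Trained networks look in the newest picture that a camera, given by its name, has taken for a name from the list of things; names that differ only in an ending like _2 or _b are one class to them, and where a whole thing is asked for, a point or a joint stands for the part that bears it (a point fixed in the world has none). Each returns a list of dicts, best first, with "p" (0 to 1); they miss things now and then, are a little off and sometimes report something else, mostly with a low value. They report only what shows in the picture. A call takes as long as a camera call. They do not tell look-alikes from the thing itself.
- robot.boxes_of(camera, thing): "rect" ([left, top, width, height] in pixels, round what is visible of it).
The state is a dict: "clock": time; "joint_positions": joint angles; "qd": joint speeds; "joint_torque": joint torques, N m; "ee_pos": TCP position; "eef_rot": TCP orientation; "ft_force": force on the tool from outside, world axes, zero at the start; "moment": the same for the moment, N m; "gripper_width": finger opening in m; "gripper_force": force on a finger pad.
Only numpy, scipy, OpenCV 4.12 (cv2) and the standard library are available. Lean on these libraries where they do the work, as an engineer would, in place of code of your own. Each camera call takes 0.05 s, during which the arm holds its last target. There are 200 camera calls.

## Working session

There is one attempt and no reset: what is moved stays moved. The work goes in short steps, Python scripts to look and compute and a shell command to move; the robot and the scene stay as the last step left them, time stands still between calls to the robot, and variables do not carry over. Pictures are saved under pics/ and viewed, at most 10 in all, crops included, and the job is handed in when it is done.

```bash
mkdir -p pics; cat > h.py <<'E'
from rig import robot
import numpy as np, cv2
def cam(n):
    p=robot.camera_params(n); K=np.array(p["camera_matrix"])
    if "extrinsics" in p: T=np.array(p["extrinsics"])
    else:
        s=robot.get_state(); w,x,y,z=s["eef_rot"]
        from scipy.spatial.transform import Rotation as R
        W=np.eye(4); W[:3,:3]=R.from_quat([x,y,z,w]).as_matrix(); W[:3,3]=s["ee_pos"]
        T=W@np.array(p["T_tool_cam"])
    return K,T
def ray(K,T,u,v):
    d=T[:3,:3]@np.linalg.inv(K)@np.array([u,v,1.]); return T[:3,3],d/np.linalg.norm(d)
def onz(K,T,u,v,z):
    o,d=ray(K,T,u,v); return o+d*(z-o[2])/d[2]
def proj(K,T,P):
    q=np.linalg.inv(T)@np.append(P,1); q=K@q[:3]; return q[:2]/q[2]
def tri(rs):
    A=np.zeros((3,3));b=np.zeros(3)
    for o,d in rs:
        M=np.eye(3)-np.outer(d,d);A+=M;b+=M@o
    return np.linalg.solve(A,b)
E
python3 - <<'E'
from h import *
ims=[]
for n in("scene","side","wrist"):
    im=robot.grab_frame(n); cv2.imwrite(f"pics/{n}0.png",im); ims.append(im)
    K,T=cam(n); print(n,T[:3,3].round(3),T[:3,2].round(2),K[0,0])
    for t in("cap_centre","bottle","tray_in","dropper","carton","beaker"):
        print(t,[(np.round(b["rect"]).astype(int).tolist(),round(b["p"],2)) for b in robot.boxes_of(n,t)[:4]])
print(robot.get_state())
cv2.imwrite("pics/a.png",cv2.resize(np.hstack(ims[:2]),(800,300)))
E
```

```text
scene [ 1.075 -0.204  0.866] [-0.5   0.21 -0.84] 384.84653177471415
cap_centre [([291, 115, 28, 24], 0.89), ([267, 215, 24, 42], 0.6)]
bottle [([310, 181, 53, 52], 0.67), ([294, 114, 25, 27], 0.61), ([277, 130, 51, 46], 0.6), ([341, 123, 33, 32], 0.59)]
tray_in [([162, 155, 94, 82], 0.57)]
dropper [([378, 164, 16, 25], 0.74)]
carton [([268, 216, 22, 40], 0.82)]
beaker [([127, 262, 32, 38], 0.83)]
side [ 0.194 -0.716  0.593] [ 0.43  0.76 -0.49] 389.64960474744566
cap_centre [([185, 172, 21, 21], 0.73)]
bottle [([228, 167, 50, 48], 0.98), ([168, 191, 49, 42], 0.92), ([166, 167, 20, 32], 0.85)]
tray_in [([189, 242, 111, 73], 0.87)]
dropper [([220, 162, 9, 22], 0.77)]
carton [([273, 207, 32, 30], 0.94), ([183, 175, 21, 14], 0.6)]
beaker [([356, 272, 34, 43], 0.56), ([273, 207, 33, 28], 0.52)]
wrist [0.525 0.078 0.374] [ 0.   -0.31 -0.95] 316.7347199139576
cap_centre []
bottle [([194, 0, 120, 57], 0.77), ([385, 1, 125, 52], 0.63)]
tray_in [([161, 154, 182, 156], 0.83)]
dropper []
carton [([378, 122, 107, 77], 0.81)]
beaker []
{'clock': 1.05, 'joint_positions': array([-2.33116311e-05,  2.59979325e-01, -1.38096889e-01,  1.17270257e+00,
        7.01459704e-06,  1.57078879e+00]), 'qd': array([-1.29924254e-05, -5.77609951e-04,  1.27090687e-03,  5.89298017e-04,
       -2.69528468e-03, -3.44694179e-04]), 'joint_torque': array([ 1.14437896e-04, -4.05623245e+01,  2.54241353e+01,  1.03827726e-03,
       -1.92841303e-04,  3.19837980e-06]), 'ee_pos': array([ 5.24991528e-01, -9.75734588e-06,  1.98016346e-01]), 'eef_rot': array([3.72344170e-06, 7.07112360e-01, 7.07101202e-01, 8.68331950e-06]), 'ft_force': array([ 0.4790273 , -0.48497631,  0.76332227]), 'moment': array([ 0.00403546, -0.03894692,  0.03029587]), 'gripper_force': 0.0, 'gripper_width': 0.0852877076814679}
```

View pics/a.png

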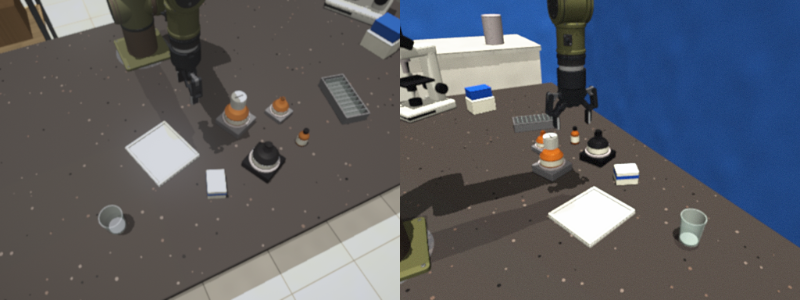

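Candidates for the bottle in the scene picture are the amber bottle with the tall white cap at about (305,140), a smaller amber one at (358,138), and a black one at (337,200). The first fits, because it is amber, the larger of the two ambers and has a white cap. I'll confirm with a crop and triangulate.

```bash
python3 - <<'E'
from h import *
s=cv2.imread("pics/scene0.png"); d=cv2.imread("pics/side0.png")
a=cv2.resize(s[90:250,260:410],None,fx=2.6,fy=2.6,interpolation=2); b=cv2.resize(d[150:250,140:240],(416,416),interpolation=2)
cv2.imwrite("pics/b.png",np.hstack([a[:416],b])[:, :800])
S=cam("scene");D=cam("side")
def c(r): return r[0]+r[2]/2,r[1]+r[3]/2
P=tri([ray(*S,*c([291,115,28,24])),ray(*D,*c([185,172,21,21]))]);print("cap",P)
print(proj(*S,P),proj(*D,P))
print("tray",onz(*S,*c([162,155,94,82]),.01),onz(*D,*c([189,242,111,73]),.01))
for n,r,z in(("dropper",[378,164,16,25],.037),("carton",[268,216,22,40],.025),("beaker",[127,262,32,38],.04),("black",[310,181,53,52],.04),("small",[341,123,33,32],.03)): print(n,onz(*S,*c(r),z))
# tray corners
for n,im,C in(("scene",s,S),("side",d,D)):
    m=(im.min(2)>185).astype(np.uint8)
    k,l,st,ce=cv2.connectedComponentsWithStats(m)
    for i in range(1,k):
        if st[i][4]>1500:
            pts=np.argwhere(l==i)[:,::-1].astype(np.float32)
            q=cv2.boxPoints(cv2.minAreaRect(pts)); print(n,st[i],[onz(*C,*p,.016)[:2].round(3) for p in q])
E
```

```text
cap [0.52444149 0.172227   0.11961929]
[304.16042599 129.66228277] [193.62397128 180.66501968]
tray [ 0.54004787 -0.10616512  0.01      ] [ 0.51840655 -0.12724976  0.01      ]
dropper [0.69467558 0.32976487 0.037     ]
carton [0.72608739 0.00512993 0.025     ]
beaker [ 0.70474575 -0.32112207  0.04      ]
black [0.72098177 0.16495003 0.04      ]
small [0.55187525 0.33609265 0.03      ]
scene [  53    0   92   47 3029] [array([-0.549, -0.342]), array([-0.567, -0.028]), array([-0.224, -0.066]), array([-0.224, -0.345])]
scene [ 161  156   93   81 3821] [array([ 0.467, -0.215]), array([ 0.397, -0.033]), array([ 0.598, -0.003]), array([ 0.65 , -0.172])]
scene [ 297  273  215  111 5604] [array([ 1.023, -0.102]), array([1.024, 0.446]), array([1.081, 0.429]), array([ 1.072, -0.1  ])]
scene [ 363  303  149   81 6024] [array([0.945, 0.103]), array([1.078, 0.395]), array([1.198, 0.28 ]), array([1.078, 0.016])]
side [  17   44  162   25 2195] [array([0.176, 3.447]), array([1.667, 3.475]), array([1.298, 2.431]), array([0.156, 2.544])]
side [ 190  239  111   76 4357] [array([ 0.415, -0.059]), array([0.679, 0.063]), array([ 0.643, -0.172]), array([ 0.424, -0.237])]
```

View pics/b.png

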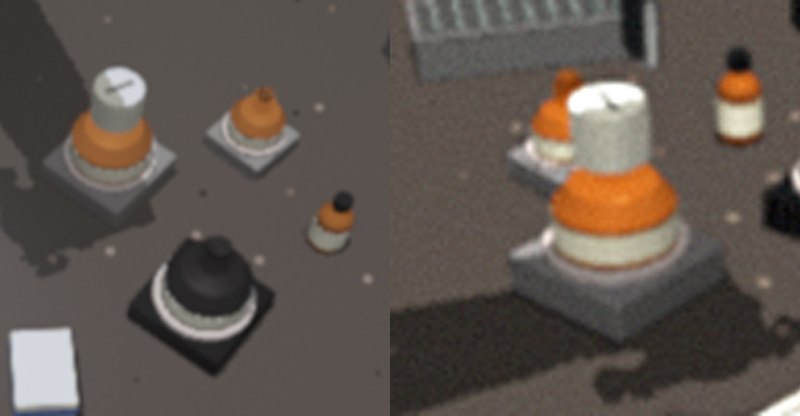

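The crop confirms it. The large amber bottle in the grey holder has the white shell cap with the grey bar, at about (305,127) in scene and (192,180) in side. The smaller amber one and the black one are decoys. I'll go above it for a close look.

```bash
python3 -m jog '{"dp":[[0.36,0,-0.05],[0.36,0,-0.05],[0.36,0,-0.05],[0.36,0,-0.05],[0,0,0],[0,0,0]],"yaw":[0,0,0,0,0,0],"gripper":[1,1,1,1,1,1]}'
python3 - <<'E'
from h import *
st=robot.get_state();print(st["ee_pos"],st["eef_rot"],st["joint_positions"],st["clock"])
C=cam("wrist"); im=robot.grab_frame("wrist"); cv2.imwrite("pics/w1.png",im)
for t in("cap_centre","bottle"): print(t,[(np.round(b["rect"],1).tolist(),round(b["p"],2)) for b in robot.boxes_of("wrist",t)[:4]])
m=(im.min(2)>150).astype(np.uint8)
k,l,s,ce=cv2.connectedComponentsWithStats(m)
for i in range(1,k):
    if s[i][4]>800: print(s[i],ce[i],onz(*C,*ce[i],.139))
E
```

```text
clock: 1.8
ee_pos: [0.5248, 0.1725, 0.2218]
eef_rot: [0.0, 0.707, 0.707, -0.0]
ft_force: [-0.3, 0.9, 0.2]
gripper_width: 0.0853
gripper_force: 0.0
[0.52475985 0.17249616 0.22178351] [ 8.75480460e-05  7.06973174e-01  7.07240235e-01 -4.16395115e-04] [ 3.17928305e-01  2.99489373e-01 -2.02680580e-02  1.25170333e+00
 -5.31715184e-04  1.88834713e+00] 1.8
cap_centre [([219.4, 139.4, 58.2, 65.9], 0.72)]
bottle [([348.8, 91.2, 121.4, 111.3], 0.62), ([242.2, 0.0, 76.5, 48.0], 0.61)]
[ 218  149   58   55 2233] [246.21361397 176.32288401] [0.52053594 0.17485794 0.139     ]
[388 262  51  38 848] [414.46816038 280.8254717 ] [0.68009226 0.07134808 0.139     ]
[ 177  273  151   86 7611] [256.79279989 316.3723558 ] [0.5303011 0.0303901 0.139    ]
```

View pics/w1.png

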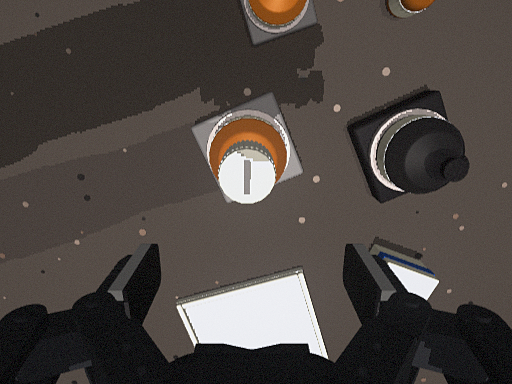

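The wrist view shows the cap top disc centred near (247,177), about 3 mm off the hover point. The neighbours are clear of the fingers. I'll descend close and look again.

```bash
python3 -m jog '{"dp":[[0.01,-0.01,0.16],[0.01,-0.01,0.16],[0,0,0.16],[0,0,0],[0,0,0]],"yaw":[0,0,0,0,0],"gripper":[1,1,1,1,1]}'
cat > m.py <<'E'
from h import *
im=robot.grab_frame("wrist"); st=robot.get_state(); C=cam("wrist"); 
import sys; cv2.imwrite(sys.argv[1],im)
print(st["ee_pos"],st["eef_rot"].round(4),st["clock"],np.array(robot.camera_params("wrist")["T_tool_cam"]).round(4).tolist())
print(robot.boxes_of("wrist","cap_centre")[:2])
m=(im.min(2)>150).astype(np.uint8); m=cv2.morphologyEx(m,cv2.MORPH_CLOSE,np.ones((9,9)))
k,l,s,ce=cv2.connectedComponentsWithStats(m)
for i in range(1,k):
    if s[i][4]>1200: print(s[i],ce[i],onz(*C,*ce[i],.139),cv2.fitEllipse(np.argwhere(cv2.morphologyEx((l==i).astype(np.uint8),cv2.MORPH_GRADIENT,np.ones((3,3))))[:,::-1].astype(np.float32)))
s=st["ee_pos"]; 
for dz in(.0,.019,.032): print(dz,[proj(*C,s+[dx,0,dz]).round(1).tolist() for dx in(-.0426,.0426)])
E
python3 m.py pics/w2.png
```

```text
clock: 2.58
ee_pos: [0.523, 0.1747, 0.1651]
eef_rot: [0.0, 0.707, 0.707, 0.0]
ft_force: [-0.8, -0.4, 0.4]
gripper_width: 0.0859
gripper_force: 0.0
[0.52329707 0.17495918 0.16536856] [3.000e-04 7.074e-01 7.068e-01 7.000e-04] 2.625 [[-0.0003, -0.9523, -0.3052, 0.0776], [1.0, -0.0005, 0.0006, 0.0001], [-0.0007, -0.3052, 0.9523, -0.1762], [0.0, 0.0, 0.0, 1.0]]
[{'rect': [213.9, 156.7, 73.7, 81.7], 'p': 0.57}]
[ 392  115   90   97 1346] [423.78008915 152.22065379] [0.63578361 0.20990901 0.139     ] ((445.6966247558594, 165.14111328125), (91.71029663085938, 102.37083435058594), 68.73304748535156)
[ 184  117  129  119 6220] [248.94598071 181.81607717] [0.521903   0.18994917 0.139     ] ((248.36659240722656, 173.22447204589844), (104.17537689208984, 117.07266235351562), 149.5015106201172)
[ 167  297  162   63 5072] [256.23225552 329.65970032] [0.5272086 0.0682158 0.139    ] ((263.6446838378906, 331.2001953125), (54.97036361694336, 178.9712677001953), 85.27831268310547)
0.0 [[180.6, 218.5], [321.5, 218.2]]
0.019 [[173.3, 232.6], [328.9, 232.3]]
0.032 [[167.4, 244.0], [334.9, 243.7]]
```

View pics/w2.png

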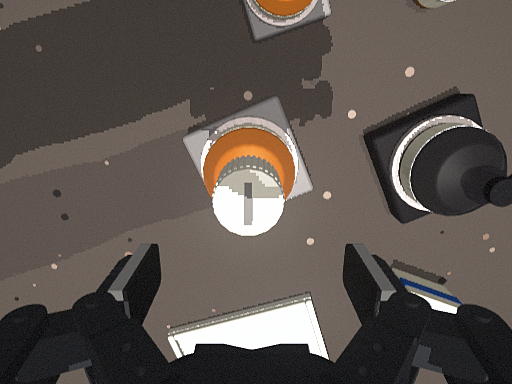

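The top disc is now centred near (248.5,202), and the finger midline is at column 251. I'll triangulate from the two wrist views.

```bash
python3 - <<'E'
from h import *
from scipy.spatial.transform import Rotation as R
p=robot.camera_params("wrist");K=np.array(p["camera_matrix"])
def C(pos,q):
    W=np.eye(4);W[:3,:3]=R.from_quat([q[1],q[2],q[3],q[0]]).as_matrix();W[:3,3]=pos;return K,W@np.array(p["T_tool_cam"])
A=C([.52476,.172496,.22178],[8.75e-5,.70697,.70724,-4.16e-4]);B=C([.523297,.174959,.165369],[3e-4,.7074,.7068,7e-4])
def disc(f,box,C0):
    im=cv2.imread(f);x,y,w,h=box
    # fit disc by matching rendered top circle against white(bright) edge at lower half
    g=cv2.cvtColor(im,6).astype(float);best=None
    from scipy.optimize import minimize
    th=np.linspace(0,2*np.pi,120)
    def cost(P,r=.025):
        s=0
        for t in th:
            o=[proj(*C0,[P[0]+(r+e)*np.cos(t),P[1]+(r+e)*np.sin(t),.139]) for e in(-.0025,.0025)]
            v=[cv2.getRectSubPix(g.astype(np.float32),(1,1),(float(q[0]),float(q[1])))[0,0] for q in o]
            s-=min(v[0]-v[1],60)
        return s
    P0=onz(*C0,x+w/2,y+h/2,.139)[:2]
    return minimize(cost,P0,method="Nelder-Mead",options=dict(initial_simplex=[P0,P0+[.004,0],P0+[0,.004]])).x
a=disc("pics/w1.png",(218,149,58,55),A);b=disc("pics/w2.png",(212,168,73,69),B)
print(a,b)
print(tri([ray(*A,*proj(*A,[*a,.139])),ray(*B,*proj(*B,[*b,.139]))]))
print(robot.get_state()["ee_pos"])
E
```

```text
[0.5199563  0.17507721] [0.52201807 0.17527192]
[0.52100753 0.1757082  0.1405979 ]
[0.52338185 0.17511037 0.16545424]
```

```bash
python3 -m jog '{"dp":[[0,-0.014,0.18],[0,0,0.18],[0,0,0.18],[0,0,0],[0,0,0],[0,0,0],[0,0,0]],"yaw":[0,0,0,0,0,0,0],"gripper":[1,1,1,1,-1,-1,-1]}' 25
```

```text
clock: 3.55
ee_pos: [0.5215, 0.1756, 0.101]
eef_rot: [0.0, 0.707, 0.707, 0.001]
ft_force: [-1.9, -0.6, 5.1]
gripper_width: 0.0476
gripper_force: 24.9
```

```bash
python3 -m jog '{"dp":[[0,0,0],[0,0,0.015],[0,0,0.015],[0,0,0.01],[0,0,0]],"yaw":[0,0,0,0,0],"gripper":[-1,-1,-1,-1,-1]}' 70
```

```text
clock: 4.18
ee_pos: [0.5215, 0.1756, 0.0972]
eef_rot: [0.0, 0.707, 0.707, 0.001]
ft_force: [-3.4, -0.9, 12.6]
gripper_width: 0.0449
gripper_force: 71.8
```

```bash
python3 -m jog '{"dp":[[0,0,0.008],[0,0,0],[0,0,0],[0,0,0]],"yaw":[0,0,-0.6,-0.6],"gripper":[-1,-1,-1,-1]}' 70
```

```text
clock: 4.68
ee_pos: [0.5221, 0.1758, 0.0971]
eef_rot: [0.001, 0.64, 0.769, 0.002]
ft_force: [-4.1, -0.5, 15.7]
gripper_width: 0.0445
gripper_force: 72.4
```

```bash
python3 m.py pics/w3.png | head -1
```

```text
[0.52204969 0.17578127 0.09708946] [0.0009 0.6387 0.7694 0.0018] 4.725 [[-0.0003, -0.9522, -0.3053, 0.0776], [1.0, -0.0005, 0.0006, -0.0], [-0.0007, -0.3053, 0.9522, -0.1762], [0.0, 0.0, 0.0, 1.0]]
```

View pics/w3.png

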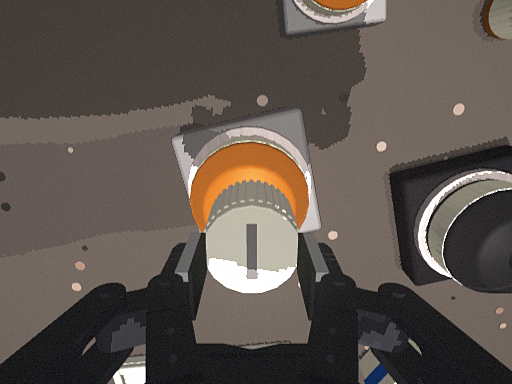

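The cap sits centred between the pads at (252,248), and its bar turned with the gripper. Push is 15.7 N with the arm no longer sinking, so the shell is at its stop. I'll keep turning.

```bash
python3 -m jog '{"dp":[[0,0,0],[0,0,0],[0,0,0],[0,0,0]],"yaw":[-0.8,-0.8,-0.8,-0.8],"gripper":[-1,-1,-1,-1]}' 70; python3 -c "
from h import *
s=robot.get_state();print(s['moment'],s['joint_positions'])"
```

```text
clock: 5.28
ee_pos: [0.522, 0.176, 0.0964]
eef_rot: [0.001, 0.438, 0.899, 0.002]
ft_force: [-2.3, -0.5, 9.9]
gripper_width: 0.0454
gripper_force: 71.6
[ 0.03357928  0.6954153  -0.1141544 ] [ 3.24692956e-01  3.62629916e-01 -2.64883324e-01  9.39655773e-01
  8.63162005e-04  1.23150300e+00]
```

```bash
python3 -m jog '{"dp":[[0,0,0.012],[0,0,0],[0,0,0],[0,0,0],[0,0,0]],"yaw":[0,0,-0.8,-0.8,-0.8],"gripper":[-1,-1,-1,-1,-1]}' 70; python3 -c "
from h import *
s=robot.get_state();print(s['moment'])"
```

```text
clock: 5.9
ee_pos: [0.5222, 0.1759, 0.0952]
eef_rot: [0.002, 0.27, 0.963, 0.001]
ft_force: [-3.2, -0.3, 11.9]
gripper_width: 0.0445
gripper_force: 71.7
[-0.00396443  0.63160021 -0.07143539]
```

```bash
python3 -m jog '{"dp":[[0,0,0.01],[0,0,0],[0,0,0],[0,0,0],[0,0,0],[0,0,0]],"yaw":[0,-0.8,-0.8,-0.8,-0.8,0],"gripper":[-1,-1,-1,-1,-1,-1]}' 70; python3 -c "
from h import *
s=robot.get_state();print(s['moment'])"
```

```text
clock: 6.65
ee_pos: [0.5221, 0.1763, 0.0947]
eef_rot: [0.002, 0.035, 0.999, 0.001]
ft_force: [-4.7, -0.5, 16.5]
gripper_width: 0.0448
gripper_force: 72.6
[ 0.08399321  0.98346532 -0.02074387]
```

```bash
python3 -m jog '{"dp":[[0,0,0],[0,0,0],[0,0,-0.03],[0,0,-0.03],[0,0,-0.03],[0,0,0],[0,0,0]],"yaw":[-0.8,0,0,0,0,0,0],"gripper":[-1,-1,-1,-1,-1,-1,-1]}' 70; python3 -c "
from h import *
s=robot.get_state();print(s['moment'],s['ee_pos'])"
```

```text
clock: 7.52
ee_pos: [0.5217, 0.1754, 0.1025]
eef_rot: [0.001, -0.025, 1.0, 0.0]
ft_force: [0.8, 1.4, 5.1]
gripper_width: 0.0447
gripper_force: 72.5
[ 0.20409585 -0.11370228  0.0149939 ] [0.52167784 0.17535566 0.10245676]
```

```bash
python3 -m jog '{"dp":[[0,0,-0.02],[0,0,-0.015],[0,0,0],[0,0,0]],"yaw":[0,0,0,0],"gripper":[-1,-1,-1,-1]}' 70
```

```text
clock: 8.02
ee_pos: [0.5205, 0.175, 0.1058]
eef_rot: [-0.0, -0.025, 1.0, -0.0]
ft_force: [0.4, 0.1, -1.1]
gripper_width: 0.0451
gripper_force: 71.3
```

```bash
python3 -m jog '{"dp":[[0,0,-0.02],[0,0,-0.015],[0,0,0],[0,0,0]],"yaw":[0,0,0,0],"gripper":[-1,-1,-1,-1]}' 70
```

```text
clock: 8.52
ee_pos: [0.521, 0.1752, 0.1105]
eef_rot: [0.0, -0.025, 1.0, -0.0]
ft_force: [0.0, 0.3, -0.4]
gripper_width: 0.0446
gripper_force: 71.4
```

The cap has come free with no pull. I'll lift it clear and measure the tray.

```bash
python3 -m jog '{"dp":[[0,0,-0.1],[0,0,-0.2],[0,0,-0.2],[0,0,-0.1],[0,0,0]],"yaw":[0,0,0,0,0],"gripper":[-1,-1,-1,-1,-1]}' 70
python3 - <<'E'
from h import *
ims=[]
for n in("scene","side"):
    im=robot.grab_frame(n); C=cam(n)
    m=(im.min(2)>165).astype(np.uint8); m[:,:150]=0; 
    k,l,s,ce=cv2.connectedComponentsWithStats(m)
    for i in range(1,k):
        if s[i][4]>1500 and 140<s[i][1]<260:
            c,_=cv2.findContours((l==i).astype(np.uint8),0,2); c=cv2.convexHull(max(c,key=len))
            q=cv2.approxPolyN(c,4)[0] if hasattr(cv2,"approxPolyN") else cv2.boxPoints(cv2.minAreaRect(c))
            w=np.array([onz(*C,*p,.016)[:2] for p in q.reshape(-1,2).astype(float)]); print(n,w.round(3).tolist(),w.mean(0))
    x,y=(250,60) if n=="scene" else (140,110)
    ims.append(cv2.resize(im[y:y+150,x:x+100],(400,600)))
cv2.imwrite("pics/c.png",np.hstack(ims))
E
```

```text
clock: 9.15
ee_pos: [0.5217, 0.1755, 0.1835]
eef_rot: [0.001, -0.025, 1.0, 0.0]
ft_force: [0.2, 0.3, -0.7]
gripper_width: 0.0448
gripper_force: 71.4
scene [[0.6, -0.001], [0.647, -0.162], [0.465, -0.218], [0.417, -0.053]] [ 0.53227446 -0.10839895]
side [[0.651, -0.169], [0.46, -0.229], [0.41, -0.056], [0.597, -0.001]] [ 0.52942468 -0.11381982]
```

View pics/c.png

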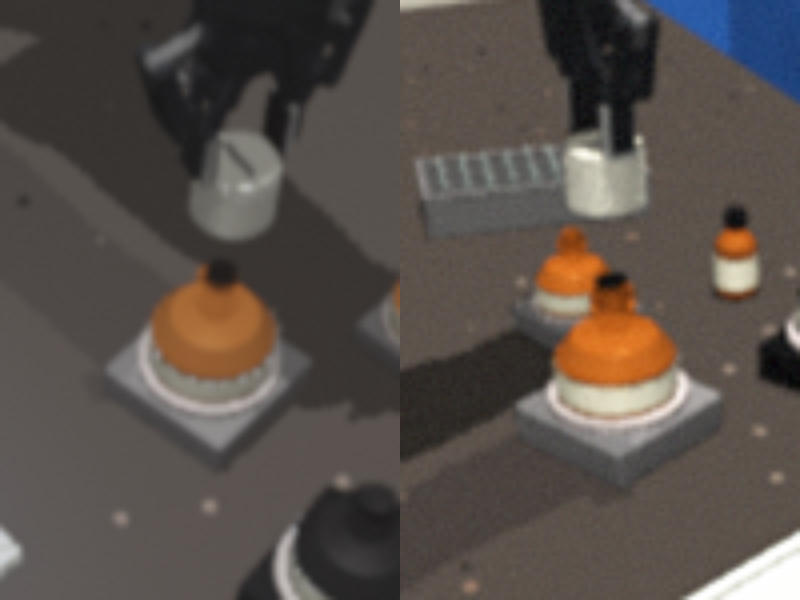

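The cap is off, held level with its lower part below the fingers. The bottle mouth is open at (220,270) in the left half. The tray centre is at about (0.531,-0.111), and its sides measure about 170 x 190 mm, as stated. I'll carry the cap over.

```bash
python3 -m jog '{"dp":[[0.007,-0.2,0],[0.007,-0.4,0],[0.007,-0.4,0],[0.007,-0.4,0],[0.007,-0.4,0],[0.007,-0.4,0],[0,-0.19,0],[0,0,0]],"yaw":[0,0,0,0,0,0,0,0],"gripper":[-1,-1,-1,-1,-1,-1,-1,-1]}' 70
python3 -m jog '{"dp":[[0,0,0.25],[0,0,0.3],[0,0,0.3],[0,0,0.2],[0,0,0],[0,0,0]],"yaw":[0,0,0,0,0,0],"gripper":[-1,-1,-1,-1,-1,-1]}' 70
python3 - <<'E'
from h import *
ims=[]
s=robot.get_state()["ee_pos"]
for n in("scene","side"):
    im=robot.grab_frame(n); C=cam(n)
    x,y=(140,110) if n=="scene" else (175,170)
    print(n,"tcp",(proj(*C,s)-[x,y])*4,[((proj(*C,[s[0],s[1],z])-[x,y])*4).round().tolist() for z in(.02,.03,.04,.05,.06,.07)])
    ims.append(cv2.resize(im[y:y+150,x:x+100],(400,600)))
    print(robot.boxes_of(n,"cap_centre")[:2])
cv2.imwrite("pics/d.png",np.hstack(ims))
E
```

```text
clock: 10.25
ee_pos: [0.5292, -0.1128, 0.1811]
eef_rot: [-0.001, -0.023, 1.0, 0.0]
ft_force: [-0.0, 1.1, -1.3]
gripper_width: 0.0447
gripper_force: 71.6
clock: 11.0
ee_pos: [0.5304, -0.1109, 0.057]
eef_rot: [0.0, -0.025, 1.0, 0.0]
ft_force: [1.2, -0.6, 0.5]
gripper_width: 0.0446
gripper_force: 71.6
scene tcp [255.1159133 295.816745 ] [[262.0, 327.0], [260.0, 319.0], [258.0, 310.0], [256.0, 302.0], [255.0, 293.0], [253.0, 284.0]]
[{'rect': [193.0, 169.6, 24.4, 21.4], 'p': 0.59}]
side tcp [283.59485727 344.51964635] [[283.0, 397.0], [283.0, 383.0], [283.0, 369.0], [283.0, 355.0], [284.0, 340.0], [284.0, 326.0]]
[{'rect': [239.3, 238.2, 20.4, 26.2], 'p': 0.95}]
```

View pics/d.png

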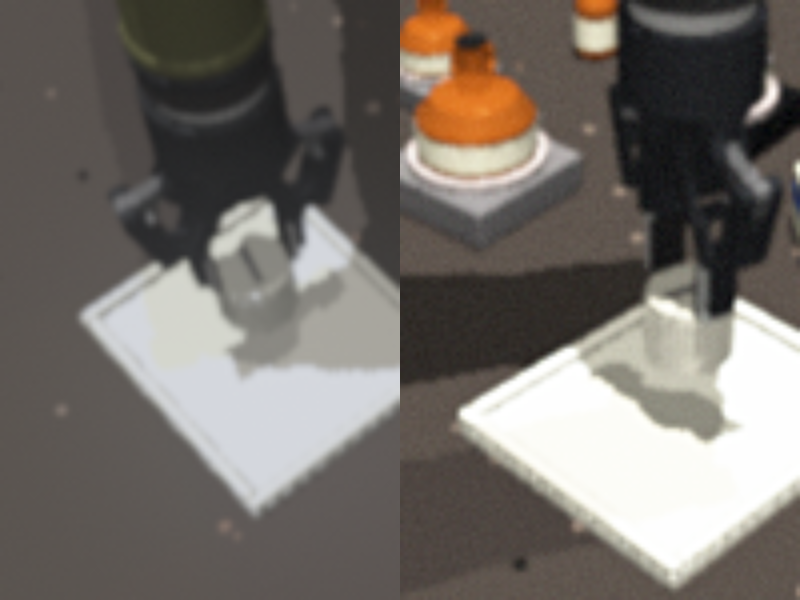

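The cap is level over the tray centre, and its bottom is about 6 mm below the TCP by the side view. That leaves about 43 mm to the floor, so I'll go down and creep in.

```bash
python3 -m jog '{"dp":[[0,0,0.12],[0,0,0.12],[0,0,0.07],[0,0,0],[0,0,0],[0,0,0.01],[0,0,0.01],[0,0,0]],"yaw":[0,0,0,0,0,0,0,0],"gripper":[-1,-1,-1,-1,-1,-1,-1,-1]}' 70
```

```text
clock: 12.2
ee_pos: [0.53, -0.1115, 0.0169]
eef_rot: [0.0, -0.025, 1.0, -0.0]
ft_force: [-0.0, -1.0, -0.5]
gripper_width: 0.0449
gripper_force: 71.6
```

```bash
python3 -m jog '{"dp":[[0,0,0.012],[0,0,0.008],[0,0,0],[0,0,0]],"yaw":[0,0,0,0],"gripper":[-1,-1,-1,-1]}' 70
```

```text
clock: 12.7
ee_pos: [0.53, -0.1115, 0.0144]
eef_rot: [-0.0, -0.025, 1.0, 0.0]
ft_force: [-0.3, 0.3, -0.7]
gripper_width: 0.0446
gripper_force: 71.6
```

```bash
python3 -m jog '{"dp":[[0,0,0.008],[0,0,0.008],[0,0,0],[0,0,0]],"yaw":[0,0,0,0],"gripper":[-1,-1,-1,-1]}' 70
```

```text
clock: 13.2
ee_pos: [0.5299, -0.1115, 0.0125]
eef_rot: [-0.0, -0.025, 1.0, 0.0]
ft_force: [-0.8, 0.8, -0.8]
gripper_width: 0.0446
gripper_force: 71.6
```

```bash
python3 -m jog '{"dp":[[0,0,0.008],[0,0,0.008],[0,0,0],[0,0,0]],"yaw":[0,0,0,0],"gripper":[-1,-1,-1,-1]}' 70; python3 -c "
from h import *
s=robot.get_state()['ee_pos'];im=robot.grab_frame('side');C=cam('side');x,y=175,170
print([((proj(*C,[s[0],s[1],z])-[x,y])*4).round().tolist() for z in(.0,.008,.016)])
cv2.imwrite('pics/e.png',cv2.resize(im[y:y+150,x:x+100],(400,600)))"
```

```text
clock: 13.7
ee_pos: [0.5302, -0.1116, 0.011]
eef_rot: [0.0, -0.025, 1.0, -0.0]
ft_force: [-1.5, -1.0, 4.6]
gripper_width: 0.0447
gripper_force: 72.7
[[283.0, 425.0], [283.0, 414.0], [283.0, 403.0]]
```

View pics/e.png

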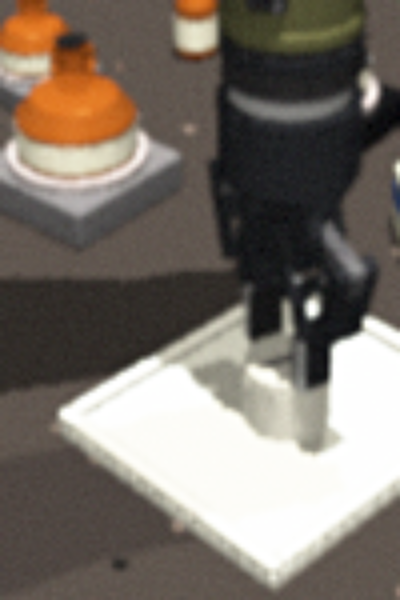

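The cap's lower edge has reached the tray floor (4.6 N, row ~435 at the near edge). I'll release and withdraw.

```bash
python3 -m jog '{"dp":[[0,0,0],[0,0,0],[0,0,0],[0,0,0],[0,0,-0.15],[0,0,-0.3],[0,0,-0.4],[0,0,-0.4],[0,0,0],[0,0,0]],"yaw":[0,0,0,0,0,0,0,0,0,0],"gripper":[0.4,0.7,1,1,1,1,1,1,1,1]}' 20
python3 - <<'E'
from h import *
print(robot.boxes_of("scene","dropper")[:1])
a=robot.grab_frame("scene");b=robot.grab_frame("side")
cv2.imwrite("pics/f.png",np.hstack([cv2.resize(a[100:310,110:410],(450,315)),cv2.resize(b[150:330,140:400],(350,315))]))
for t in("dropper","carton","beaker","cap_centre"): print(t,[np.round(q["rect"]).tolist() for q in robot.boxes_of("scene",t)[:2]])
E
```

```text
clock: 15.0
ee_pos: [0.5296, -0.1114, 0.1601]
eef_rot: [-0.0, -0.025, 1.0, 0.0]
ft_force: [-0.5, 0.1, -0.7]
gripper_width: 0.0857
gripper_force: 0.0
[{'rect': [377.7, 165.9, 15.5, 20.5], 'p': 0.8}]
dropper [[377.0, 164.0, 18.0, 23.0]]
carton []
beaker [[124.0, 261.0, 37.0, 38.0], [194.0, 177.0, 22.0, 24.0]]
cap_centre [[196.0, 179.0, 22.0, 22.0], [380.0, 161.0, 14.0, 28.0]]
```

View pics/f.png

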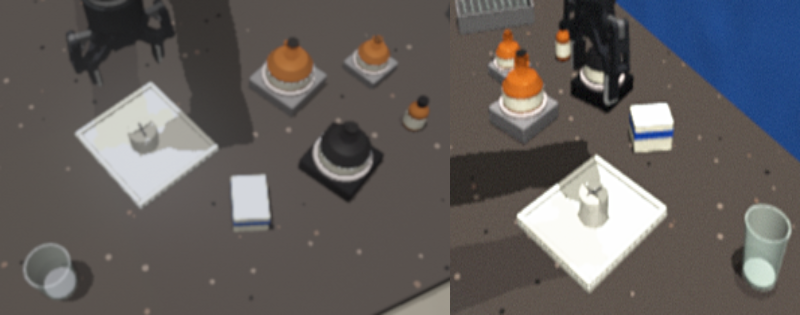

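The cap stands upright in the tray with its bar on top, at (145,133) in the left half and (594,203) in the right. The bottle is open, the bystanders have not moved, and the gripper is clear and touching nothing.

```bash
python3 -c "
from rig import robot
print(robot.hand_in())"
```

```text
the job is handed in; nothing more can be done
None
```

I opened the amber bottle and stood its cap open side down in the tray. I saw no bystander moved, and I handed the job in at about 15 s; the hand-in returned no verdict.

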